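# Pop the trap access hatch on the pipe boxing

### The job

Open the access hatch on the boxing that the thick white waste pipe comes out of: press its round pad lightly straight down with a fingertip until the push-push latch gives, take the hand away so that the hatch springs ajar, and watch for a couple of seconds that it stays up. Grip nothing, do not push the sprung hatch back down or lift it any further, and leave the other hatch shut and the fittings, cartons and spanner on the boxings where they lie.

Things in the scene. Friction and masses are not known exactly. Their poses are not given: they have to be found in the camera images.
- waste_boxing: the boxing to work on: fixed plywood box, 240 (x) by 280 (y) mm, 150 mm high; origin at the centre of its underside on the bench, z up, -x its front face, towards the robot. A white 40 mm waste pipe with a U-bend comes out of its back (+x) face and rises to 180 mm, reaching 290 mm behind the origin. An access hatch lies flush in its top
- waste_pad (a point): the round pad to be pressed straight down, 40 mm across and 2 mm proud, fixed on the waste boxing's hatch and moving with it; origin at the centre of its top face, 154 mm above the bench while shut. It lies 125 mm from the hinge line and 26 mm from the free latch edge at the front. The push-push latch lets go when the pad has been pressed about 4 mm in or more and is then released
- waste_hatch (a joint): angle of that hatch, rad, read with noise of 0.02: about 0 shut and latched flush, positive open. It gives 0.045 inwards (5.6 mm at the pad, against only 1 to 2 N) to a firm stop. Once let go, its sprung hinge swings it up to about 0.35 (pad about 42 mm higher) in about a second, and it stays there
- supply_boxing: the other boxing, same size, origin, axes and hatch, with two 15 mm copper pipes and small valves at its back instead of the waste pipe; leave it alone. The two boxings may stand either way round, left or right, each turned by up to 0.5 rad
- supply_hatch (a joint): angle of the other hatch, same meaning; must stay shut at 0
- waste_hatch_hinge (a point): middle of the hinge line of that hatch, along the boxing's y, 150 mm above the bench. The hatch is a white plate 149 by 150 mm, 5 mm thick, with knuckles along the hinge edge. Pressed too little it stays latched and may be pressed again; an open hatch pushed fully down latches shut again
- coupling: bystander: white pipe coupling, 52 mm across, 48 mm tall, standing on the waste boxing's top, at the +y side of the hatch; origin at its underside
- slip_nut: bystander: white ring, 54 mm across, 20 mm tall, on the supply boxing's top, at the +y side of the hatch; origin at its underside
- carton: bystander: small yellow carton 70 by 45 by 40 mm on the supply boxing's top, at the +y side of the hatch; origin at its underside
- carton_b: bystander: small brown carton 55 by 40 by 35 mm on the waste boxing's top, at the front of its +y side; origin at its underside
- spanner: bystander: flat steel spanner, 180 mm long, 8 mm tall, lying on the waste boxing's top behind the hinge, along y; origin at the middle of its underside

How it is judged:
By the outcome, as a careful person would: the job done as asked, in the order asked, and still so for the second after the job is handed in, with the robot touching nothing.
It also fails if it takes over 32 s, if anything falls off the work surface, if the arm or the gripper's body presses on something with over 40 N, if the wrist force passes 120 N, or if a joint passes its speed limit or range.

### The arm

A 6-joint arm with a two-finger parallel gripper is mounted at the origin on the work surface. World frame = base frame: x ahead of the robot, y to its left, z up, the work surface at z = 0. Lengths are in m, angles in rad, forces in N, time in s.
With the tool pointing down it reaches from about 0.3 to 1 m from the base axis. Payload 5.1 kg.
Tool frame: the origin (TCP) lies at the very end of the fingers, on their centre line; the grasp point (between the pads) lies bot.grip_depth behind it (bot.grip_depth is the distance from the TCP to the grasp point, in m); z points along the fingers, y is the line along which they close (so a half turn about z gives the same grasp; the last joint's range is limited). The gripper opens to 95 mm and grips with 3 to 60 N. Pads are 20 mm wide; open, the fingers measure 119 mm over their backs; the gripper's body (75 mm by 180 mm) begins 59 mm behind the grasp point.
Start: joints at [-1.209, 0.124, 1.65, -0, 1.367, -0.083], TCP at [0.28, -0.587, 0.215] pointing down, gripper open.
Joint ranges: [-2.61, 2.61], [-1.02, 2.33], [0.03, 2.71], [-1.35, 4.49], [0.32, 2.68], [-2.91, 2.91]. Speed limits (rad/s): [2.57, 2.57, 3.14, 3.14, 3.14, 3.14].

### API

Orientations are given as a unit quaternion [x, y, z, w].
In Python, from workcell import readout, eyes, hand_in, bot gives the robot as it stands.
- The arm moves only by the tool carry_out, never from a script. Its argument "steps" is a list of rows, each a list of 7 numbers: the shift along the tool's x, y, z as a fraction of full scale, then the turn, a rotation vector about the tool's x, y, z as a fraction of full scale, then the closure, from -1 (fully open) to 1 (shut). In form: [[tx, ty, tz, wx, wy, wz, fingers], ...]. A call has 1 to 8 rows; each row is the pose to reach, as a shift and turn from the pose commanded when the call began, along the tool's axes at that moment; what a row does not reach only later rows make up. Full scale, the value 1, is 100 mm for a shift and 30 degrees for a turn. A row lasts 1/8 s, in which the tool goes at most 62.5 mm and 10.7 degrees, less where a joint would pass 70% of its speed; a pose out of reach is approached as far as the arm can. A call with a number of a shift or a turn outside -1 to 1 is refused whole. A call with a gripper value outside its range is refused whole. The fingers move at their own pace and stop on an object; "grip_force" is the grip in N (left out, the last holds). Time passes only in rows, so rows that repeat a pose let the fingers close. It gives the time, the measured TCP pose, the force, the opening and the grip force at its end, in the units of the state.
- readout.observe(): the state, without advancing time (a new reading comes with each control period).
- eyes.grab_frame(name): name is "scene" or "top" or "wrist"; returns a dict with "frame" (420x560x3 uint8, blue, green, red), "z_map" (420x560 float32, m along the optical axis (not along the pixel's ray), 0 where there is no reading), "fx", "fy", "cx", "cy" (pixels), "R" (3x3) and "t" (3): a world point X has camera coordinates R X + t; the wrist camera has in their place "T_tool_cam" (4x4, takes a point from camera to tool coordinates, whose origin is the TCP and whose axes are the flange's). Camera axes: x right, y down, z forward; pixel columns grow to the right and rows downward; lengths in m; the calibration is good to about 2 mm. A picture is of the moment at which its call begins: read the wrist's pose just before it.
- hand_in(): hands the job in; it is judged then, once.
The state is a dict: "time": time; "q": joint angles; "joint_velocities": joint speeds; "joint_torque": joint torques, N m; "tool_pos": TCP position; "tcp_rot": TCP orientation; "wrist_force": force on the tool from outside, world axes, zero at the start; "wrist_torque": the same for the moment, N m; "finger_gap": finger opening in m; "grasp_force": force on a finger pad.
Only numpy, scipy, OpenCV 4.12 (cv2) and the standard library are available. Lean on these libraries where they do the work, as an engineer would, in place of code of your own. Each camera call takes 0.05 s, during which the arm holds its last target. There are 200 camera calls.

## Working session

There is one attempt and no reset: what is moved stays moved. The work goes in short steps, Python scripts to look and compute and a tool call to move; the robot and the scene stay as the last step left them, time stands still between calls to the robot, and variables do not carry over. Pictures are saved under pics/ and viewed, at most 10 in all, crops included, and the job is handed in when it is done.

Besides the shell and the picture viewer there is one more tool, called after "Call:" by a JSON object that holds its "fn" and its "kwargs", one argument or row to a line. carry_out: Moves the arm, as the interface text tells. Shift numbers are shares of 100 mm and turn numbers shares of 30 degrees, none past 1 either way. Its arguments: {"type":"object","properties":{"steps":{"type":"array"},"grip_force":{"type":"number"}},"required":["steps"]}

```bash
mkdir -p pics
cat > h.py <<'E'
import numpy as np,cv2
from workcell import readout,eyes,hand_in,bot
def pts(f):
    z=f["z_map"];v,u=np.mgrid[:z.shape[0],:z.shape[1]]
    c=np.stack([(u-f["cx"])/f["fx"]*z,(v-f["cy"])/f["fy"]*z,z],-1)
    return (c-f["t"])@f["R"]
E
python3 - <<'E'
from h import *
for n in("top","scene"):
    f=eyes.grab_frame(n);cv2.imwrite(f"pics/{n}.png",f["frame"]);np.savez(f"{n}.npz",**f)
s=readout.observe();print(s["time"],s["tool_pos"],s["tcp_rot"],s["finger_gap"],bot.grip_depth)
E
```

```text
0.1 [ 0.27944234 -0.5862293   0.21353143] [ 9.75370263e-01  2.20571968e-01 -1.30150494e-04 -9.16797634e-04] 0.09522555242757606 0.0188
```

View pics/top.png

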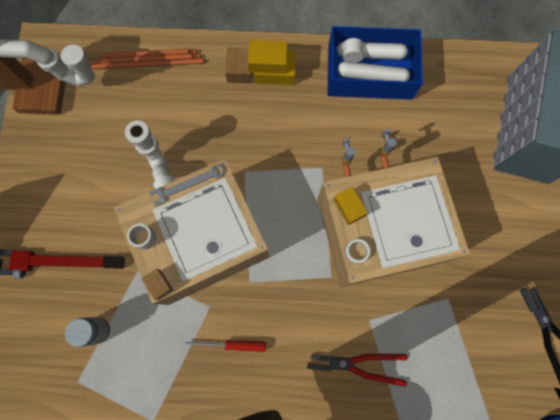

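View pics/scene.png

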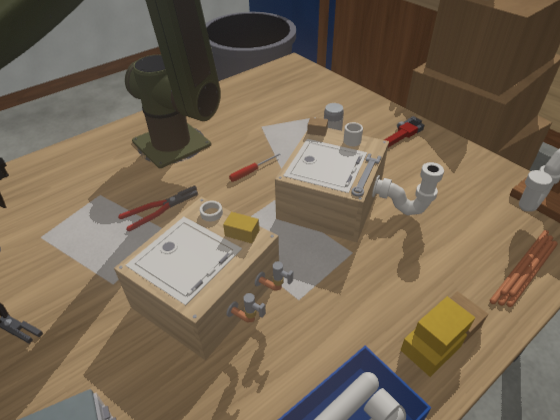

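The top view shows the waste boxing on the left (pipe at 140,130), with its pad at about (212,247), coupling at (139,236) and brown carton at (157,283). In the scene view its pad is at about (309,160). The supply boxing is on the right in the top view.

Run:
```python
from h import *
R={}
for n,(u,v) in(("top",(212,247)),("scene",(309,160))):
    f=dict(np.load(n+".npz"));P=pts(f);g=cv2.cvtColor(f["frame"],cv2.COLOR_BGR2GRAY)
    w=g[v-12:v+13,u-14:u+15]; m=(w<(np.median(w)*.85)).astype(np.uint8)
    k,l,s,c=cv2.connectedComponentsWithStats(m)
    i=min(range(1,k),key=lambda i:np.hypot(*(c[i]-[14,12]))-(s[i,4]>20)*10)
    uv=c[i]+[u-14,v-12];print(n,uv,s[i])
    d=f["R"].T@np.array([(uv[0]-f["cx"])/f["fx"],(uv[1]-f["cy"])/f["fy"],1]);o=-f["R"].T@f["t"]
    R[n]=(o,d);print(" plane154",o+d*(.154-o[2])/d[2]," depth",P[int(uv[1]),int(uv[0])])
(o1,d1),(o2,d2)=R.values()
a=np.linalg.lstsq(np.stack([d1,-d2],1),o2-o1,rcond=None)[0];print("tri",o1+a[0]*d1,o2+a[1]*d2)
f=dict(np.load("top.npz"));P=pts(f)
for q in((215,185),(155,215),(190,278),(255,240)):print(q,P[q[1],q[0]])
s=readout.observe();from scipy.spatial.transform import Rotation as Ro
print(Ro.from_quat(s["tcp_rot"]).as_matrix().round(3))
```

```text
top [212.29007634 247.06870229] [  8   6  13  13 131]
 plane154 [0.52533852 0.16515281 0.154     ]  depth [0.52552559 0.16587854 0.15358034]
scene [308.90196078 158.60784314] [ 9  8 11  6 51]
 plane154 [0.5252423  0.16582644 0.154     ]  depth [0.52126254 0.16608171 0.1536635 ]
tri [0.52530293 0.16511475 0.15425011] [0.52557486 0.16551102 0.1543491 ]
(215, 185) [0.66936731 0.16919111 0.15705359]
(155, 215) [0.59392551 0.30189876 0.15111442]
(190, 278) [0.45464199 0.20965985 0.15167381]
(255, 240) [0.54600201 0.07044655 0.15074781]
[[ 0.903  0.43  -0.001]
 [ 0.43  -0.903  0.002]
 [ 0.    -0.002 -1.   ]]
```

Call:
{"fn": "carry_out", "kwargs": {
  "steps": [
    [0, 0, -0.6, 0, 0, 0, 1],
    [0.4, -0.4, -0.7, 0, 0, 0, 1],
    [0.8, -0.8, -0.7, 0, 0, 0, 1],
    [1, -1, -0.7, 0, 0, 0, 1],
    [1, -1, -0.7, 0, 0, 0, 1]
  ],
  "grip_force": 5
}}

```text
time: 0.72
tool_pos: [0.3274, -0.452, 0.2845]
tcp_rot: [0.975, 0.222, -0.0, 0.0]
wrist_force: [0.3, 0.5, -0.3]
finger_gap: 0.0504
grasp_force: 0.0
```

Call:
{"fn": "carry_out", "kwargs": {
  "steps": [
    [0.4, -0.4, 0, 0, 0, 0, 1],
    [0.8, -0.8, 0, 0, 0, 0, 1],
    [1, -1, 0, 0, 0, 0, 1]
  ]
}}

```text
time: 1.1
tool_pos: [0.3744, -0.3192, 0.2844]
tcp_rot: [0.975, 0.221, -0.0, -0.0]
wrist_force: [-0.3, -0.8, 0.8]
finger_gap: 0.0204
grasp_force: 0.0
```

Call:
{"fn": "carry_out", "kwargs": {
  "steps": [
    [0.4, -0.4, 0, 0, 0, 0, 1],
    [0.8, -0.8, 0, 0, 0, 0, 1],
    [1, -1, 0, 0, 0, 0, 1]
  ]
}}

```text
time: 1.48
tool_pos: [0.4219, -0.1858, 0.2845]
tcp_rot: [0.975, 0.221, -0.0, 0.0]
wrist_force: [0.6, -0.6, -0.1]
finger_gap: 0.0002
grasp_force: 0.0
```

Call:
{"fn": "carry_out", "kwargs": {
  "steps": [
    [0.4, -0.4, 0, 0, 0, 0, 1],
    [0.8, -0.8, 0, 0, 0, 0, 1],
    [1, -1, 0, 0, 0, 0, 1],
    [1, -1, 0, 0, 0, 0, 1]
  ]
}}

```text
time: 1.98
tool_pos: [0.4692, -0.053, 0.2843]
tcp_rot: [0.975, 0.222, -0.0, 0.0]
wrist_force: [-1.0, -0.4, -0.5]
finger_gap: 0.0003
grasp_force: 0.0
```

Call:
{"fn": "carry_out", "kwargs": {
  "steps": [
    [0.4, -0.4, 0, 0, 0, 0, 1],
    [0.7, -0.85, 0, 0, 0, 0, 1],
    [0.8, -1, 0, 0, 0, 0, 1]
  ]
}}

```text
time: 2.35
tool_pos: [0.4982, 0.0714, 0.2843]
tcp_rot: [0.975, 0.221, -0.0, 0.0]
wrist_force: [0.1, -0.5, -0.2]
finger_gap: 0.0005
grasp_force: 0.0
```

Call:
{"fn": "carry_out", "kwargs": {
  "steps": [
    [0.32, -0.37, 0, 0, 0, 0, 1],
    [0.65, -0.73, 0, 0, 0, 0, 1],
    [0.65, -0.73, 0.6, 0, 0, 0, 1],
    [0.65, -0.73, 0.8, 0, 0, 0, 1],
    [0.65, -0.73, 0.8, 0, 0, 0, 1],
    [0.65, -0.73, 0.8, 0, 0, 0, 1]
  ]
}}

```text
time: 3.1
tool_pos: [0.5264, 0.1642, 0.2069]
tcp_rot: [0.976, 0.22, 0.002, 0.0]
wrist_force: [-0.3, -0.7, 0.9]
finger_gap: 0.0004
grasp_force: 0.0
```

Run:
```python
from h import *
from scipy.spatial.transform import Rotation as Ro
s=readout.observe();f=eyes.grab_frame("wrist")
print(s["time"],s["tool_pos"],s["tcp_rot"],s["wrist_force"])
w=Ro.from_quat(s["tcp_rot"]).as_matrix();T=np.eye(4);T[:3,:3]=w;T[:3,3]=s["tool_pos"];T=T@f["T_tool_cam"]
# expected pad pixel and fingertip pixel
for p in([.5254,.1655,.154],s["tool_pos"]):
    c=T[:3,:3].T@(np.array(p)-T[:3,3]);print(c[:2]/c[2]*[f["fx"],f["fy"]]+[f["cx"],f["cy"]])
cv2.imwrite("pics/w1.png",f["frame"]);np.savez("w.npz",T=T,**f)
```

```text
3.1 [0.5263706  0.16422644 0.20691476] [9.75533665e-01 2.19844082e-01 1.62345080e-03 1.07196693e-04] [-0.30778358 -0.6616685   0.8975015 ]
[275.28045534 234.14213906]
[277.84590356 266.5856234 ]
```

View pics/w1.png

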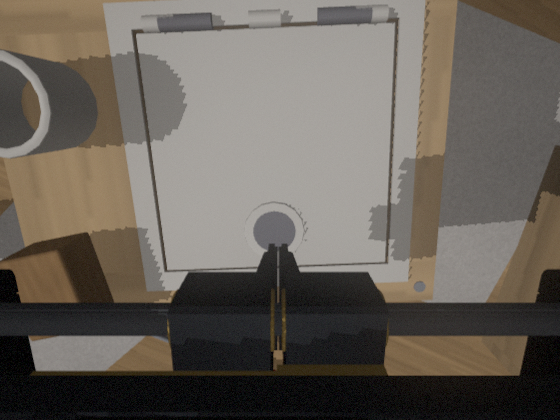

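The wrist view shows the pad at about (274,231), against a predicted (275,234), so the fingertips are centred over it. I'll descend.

Call:
{"fn": "carry_out", "kwargs": {
  "steps": [
    [0, 0, 0.25, 0, 0, 0, 1],
    [0, 0, 0.42, 0, 0, 0, 1],
    [0, 0, 0.45, 0, 0, 0, 1],
    [0, 0, 0.45, 0, 0, 0, 1],
    [0, 0, 0.45, 0, 0, 0, 1],
    [0, 0, 0.45, 0, 0, 0, 1]
  ]
}}

```text
time: 3.9
tool_pos: [0.5255, 0.1651, 0.1605]
tcp_rot: [0.975, 0.221, 0.001, -0.0]
wrist_force: [-0.1, -0.5, 0.7]
finger_gap: 0.0003
grasp_force: 0.0
```

```bash
python3 -c "
from h import *
s=readout.observe();print(s)"
```

```text
{'time': 3.9, 'q': array([ 2.06954700e-01, -5.55429086e-02,  1.92735965e+00,  2.16976930e-05,
        1.26847228e+00,  1.33290081e+00]), 'joint_velocities': array([-0.00070982,  0.00024339,  0.00553598, -0.00119228, -0.00010909,
        0.00141092]), 'joint_torque': array([-9.85107268e-03, -3.23826349e+01, -3.49739850e+01,  5.13730408e-02,
       -7.44320406e-02,  7.24961851e-07]), 'tool_pos': array([0.52551292, 0.16511202, 0.16046212]), 'tcp_rot': array([ 9.75365854e-01,  2.20592444e-01,  6.51894815e-04, -2.74279982e-07]), 'wrist_force': array([-0.07313281, -0.4592101 ,  0.74198675]), 'wrist_torque': array([ 0.01289545, -0.04343882, -0.04351436]), 'grasp_force': 0.0, 'finger_gap': 0.0002729587217125703}
```

Call:
{"fn": "carry_out", "kwargs": {
  "steps": [
    [0, 0, 0.02, 0, 0, 0, 1],
    [0, 0, 0.04, 0, 0, 0, 1],
    [0, 0, 0.055, 0, 0, 0, 1],
    [0, 0, 0.07, 0, 0, 0, 1],
    [0, 0, 0.08, 0, 0, 0, 1],
    [0, 0, 0.09, 0, 0, 0, 1],
    [0, 0, 0.09, 0, 0, 0, 1]
  ]
}}

```text
time: 4.78
tool_pos: [0.525, 0.165, 0.1506]
tcp_rot: [0.975, 0.221, -0.0, 0.0]
wrist_force: [-0.6, -0.6, 1.8]
finger_gap: 0.0003
grasp_force: 0.8
```

```bash
python3 -c "
from h import *
s=readout.observe();print(s.keys(),s['tool_pos'],s['wrist_force'])"
```

```text
dict_keys(['time', 'q', 'joint_velocities', 'joint_torque', 'tool_pos', 'tcp_rot', 'wrist_force', 'wrist_torque', 'grasp_force', 'finger_gap']) [0.52503006 0.16497041 0.15060176] [-0.55634905 -0.57313246  1.84491107]
```

Contact has begun, about 3.4 mm in. I'll press in 0.5–1 mm steps until the force rises at the stop.

Call:
{"fn": "carry_out", "kwargs": {
  "steps": [
    [0, 0, 0.01, 0, 0, 0, 1],
    [0, 0, 0.015, 0, 0, 0, 1],
    [0, 0, 0.015, 0, 0, 0, 1]
  ]
}}

```text
time: 5.15
tool_pos: [0.5251, 0.165, 0.1492]
tcp_rot: [0.975, 0.221, 0.0, -0.0]
wrist_force: [-0.3, -0.3, 0.9]
finger_gap: 0.0
grasp_force: 0.8
```

Call:
{"fn": "carry_out", "kwargs": {
  "steps": [
    [0, 0, 0.005, 0, 0, 0, 1],
    [0, 0, 0.005, 0, 0, 0, 1]
  ]
}}

```text
time: 5.4
tool_pos: [0.5251, 0.165, 0.1489]
tcp_rot: [0.975, 0.221, 0.0, -0.0]
wrist_force: [-1.4, 0.5, 2.7]
finger_gap: 0.0003
grasp_force: 1.6
```

Call:
{"fn": "carry_out", "kwargs": {
  "steps": [
    [0, 0, 0.005, 0, 0, 0, 1],
    [0, 0, 0.005, 0, 0, 0, 1]
  ]
}}

```text
time: 5.65
tool_pos: [0.5252, 0.165, 0.1489]
tcp_rot: [0.975, 0.221, 0.0, 0.0]
wrist_force: [-2.9, -0.8, 4.8]
finger_gap: 0.0001
grasp_force: 2.7
```

Call:
{"fn": "carry_out", "kwargs": {
  "steps": [
    [0, 0, -0.5, 0, 0, 0, 1],
    [0, 0, -1, 0, 0, 0, 1],
    [0, 0, -1, 0, 0, 0, 1]
  ]
}}

```text
time: 6.02
tool_pos: [0.5278, 0.1656, 0.2536]
tcp_rot: [0.975, 0.221, 0.005, 0.0]
wrist_force: [0.1, -0.7, 0.4]
finger_gap: 0.0005
grasp_force: 0.0
```

Call:
{"fn": "carry_out", "kwargs": {
  "steps": [
    [0, 0, -0.4, 0, 0, 0, 1],
    [-0.3, 0, -0.4, 0, 0, 0, 1],
    [-0.6, 0, -0.4, 0, 0, 0, 1],
    [-0.6, 0, -0.4, 0, 0, 0, 1],
    [-0.6, 0, -0.4, 0, 0, 0, 1],
    [-0.6, 0, -0.4, 0, 0, 0, 1],
    [-0.6, 0, -0.4, 0, 0, 0, 1],
    [-0.6, 0, -0.4, 0, 0, 0, 1]
  ]
}}

```text
time: 7.02
tool_pos: [0.4711, 0.1393, 0.288]
tcp_rot: [0.975, 0.221, -0.0, -0.0]
wrist_force: [-0.7, -0.8, -0.8]
finger_gap: 0.0003
grasp_force: 0.0
```

Run:
```python
from h import *
f=eyes.grab_frame("scene");cv2.imwrite("pics/s2.png",f["frame"])
s=readout.observe();print(s["time"],s["tool_pos"],s["wrist_force"])
P=pts(f)[120:200,270:350].reshape(-1,3)
print("max z near pad",P[np.hypot(P[:,0]-.52,P[:,1]-.165)<.03][:,2].max())
```

```text
7.075 [0.47109526 0.13926797 0.28804621] [-0.85946371 -0.76279844  0.15332244]
max z near pad 0.20516053928892325
```

View pics/s2.png

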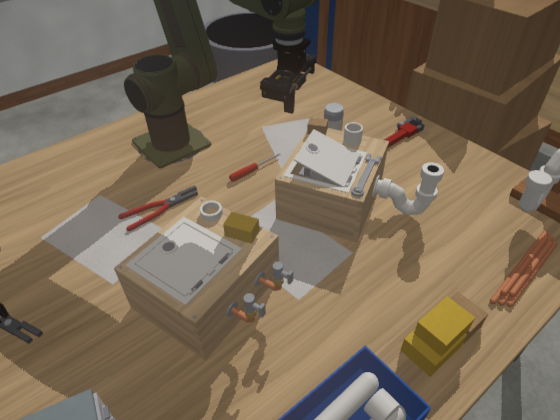

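The waste hatch is ajar, with its pad now at (313,148). The other hatch is shut and the bystanders are where they were. Next I'll watch for two seconds.

Call:
{"fn": "carry_out", "kwargs": {
  "steps": [
    [0, 0, 0, 0, 0, 0, 1],
    [0, 0, 0, 0, 0, 0, 1],
    [0, 0, 0, 0, 0, 0, 1],
    [0, 0, 0, 0, 0, 0, 1],
    [0, 0, 0, 0, 0, 0, 1],
    [0, 0, 0, 0, 0, 0, 1],
    [0, 0, 0, 0, 0, 0, 1],
    [0, 0, 0, 0, 0, 0, 1]
  ]
}}

```text
time: 8.07
tool_pos: [0.4709, 0.1392, 0.2881]
tcp_rot: [0.975, 0.221, -0.0, -0.0]
wrist_force: [0.0, -0.6, -0.6]
finger_gap: 0.0003
grasp_force: 0.0
```

Call:
{"fn": "carry_out", "kwargs": {
  "steps": [
    [0, 0, 0, 0, 0, 0, 1],
    [0, 0, 0, 0, 0, 0, 1],
    [0, 0, 0, 0, 0, 0, 1],
    [0, 0, 0, 0, 0, 0, 1],
    [0, 0, 0, 0, 0, 0, 1],
    [0, 0, 0, 0, 0, 0, 1],
    [0, 0, 0, 0, 0, 0, 1],
    [0, 0, 0, 0, 0, 0, 1]
  ]
}}

```text
time: 9.07
tool_pos: [0.4709, 0.1392, 0.2882]
tcp_rot: [0.975, 0.221, 0.0, -0.0]
wrist_force: [0.4, 0.5, 0.0]
finger_gap: 0.0001
grasp_force: 0.0
```

Call:
{"fn": "carry_out", "kwargs": {
  "steps": [
    [0, 0, 0, 0, 0, 0, 1],
    [0, 0, 0, 0, 0, 0, 1],
    [0, 0, 0, 0, 0, 0, 1],
    [0, 0, 0, 0, 0, 0, 1]
  ]
}}

```text
time: 9.57
tool_pos: [0.4709, 0.1392, 0.2882]
tcp_rot: [0.975, 0.221, 0.0, 0.0]
wrist_force: [-0.0, -0.4, -0.0]
finger_gap: 0.0007
grasp_force: 0.0
```

Run:
```python
from h import *
f=eyes.grab_frame("scene")
P=pts(f)[120:200,270:350].reshape(-1,3)
z=P[np.hypot(P[:,0]-.52,P[:,1]-.165)<.03][:,2].max();print(z,readout.observe()["time"])
if .185<z<.215: print(hand_in())
```

```text
0.20453132886518094 9.625
the job is handed in; nothing more can be done
None
```

The waste boxing's hatch sprang ajar after a light press (about 5 N) on its pad and stayed up for the 2.5 s I watched; the supply hatch stayed shut, nothing else was touched, and the job was handed in at about 9.6 s.

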